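# Unstack the finished print orders into their fitted delivery trays

## Task

The finished print orders stand in a stack on the desk: working from the top down, one at a time, put the tin and the three cartons each into the shallow tray made to its own shape and size, lying flat on the tray's floor. Set them down rather than dropping them, and do not knock over the mug.

Things in the scene. Friction and masses are not known exactly. Their poses are not given: they have to be found in the camera images.
- tin_mid (a point): round aluminium tin, upright, 44 mm in diameter and 44 mm high, on top of the stack on the square carton. The point is its centre, 22 mm above its underside; z up its axis.
- square_box_mid (a point): closed square brown carton 54 x 54 mm, 44 mm high, second from the top of the stack. The point is its centre, 22 mm above its underside; x and y along its sides, z up.
- card_box_mid (a point): closed oblong white carton, 92 mm long (x) by 56 mm wide (y), 44 mm high, third from the top of the stack. The point is its centre, 22 mm above its underside; z up.
- long_box_mid (a point): closed long brown carton, 130 mm long (x) by 60 mm wide (y), 46 mm high, at the bottom of the stack, standing on the desk. The point is its centre, 23 mm above its underside; z up. All four things of the stack are rigid, loose, 0.06 to 0.35 kg, and their long sides run within about 20 degrees of the direction ahead of the robot.
- round_tray_floor (a point): Round fixed shallow grey plastic tray with a black rim; floor 3 mm thick, rim only 6 mm above the table (3 mm above the tray floor) and 3 mm wide; 70 mm across outside, 64 mm inside (10 mm play round the tin). This point is the centre of the upper face of the tray floor, 3 mm above the table. Its place among five side-by-side places on the desk is different at each start.
- square_tray_floor (a point): Square fixed shallow grey plastic tray with a black rim; floor 3 mm thick, rim only 6 mm above the table (3 mm above the tray floor) and 3 mm wide; 80 x 80 mm outside, 74 x 74 mm inside (10 mm play round the square carton). x and y along its sides. This point is the centre of the upper face of the tray floor, 3 mm above the table. Its place among five side-by-side places on the desk is different at each start.
- card_tray_floor (a point): Medium oblong fixed shallow grey plastic tray with a black rim; floor 3 mm thick, rim only 6 mm above the table (3 mm above the tray floor) and 3 mm wide; 118 (x) by 82 (y) mm outside, 112 by 76 mm inside (10 mm play round the oblong white carton). This point is the centre of the upper face of the tray floor, 3 mm above the table. Its place among five side-by-side places on the desk is different at each start.
- long_tray_floor (a point): Long fixed shallow grey plastic tray with a black rim; floor 3 mm thick, rim only 6 mm above the table (3 mm above the tray floor) and 3 mm wide; 156 (x) by 86 (y) mm outside, 150 by 80 mm inside (10 mm play round the long carton). This point is the centre of the upper face of the tray floor, 3 mm above the table. Its place among five side-by-side places on the desk is different at each start.
- mug: blue ceramic mug with a handle, 76 mm wide, 88 mm high, loose, standing upright behind the trays at the far side; not to be knocked over. The point is the centre of its underside; z up.
Mind the look-alikes: they are no part of the job. What is shaped like the part that bears round_tray_floor but pink is not meant.

How it is judged:
By the outcome, as a careful person would: the job done as asked, in the order asked, and still so for the second after the job is handed in, with the robot touching nothing.
It also fails if it takes over 128 s, if anything falls off the work surface, if the arm or the gripper's body presses on something with over 40 N, if the wrist force passes 120 N, or if a joint passes its speed limit or range.

## Robot

A 6-joint arm with a two-finger parallel gripper is mounted at the origin on the work surface. World frame = base frame: x ahead of the robot, y to its left, z up, the work surface at z = 0. Lengths are in m, angles in degrees, forces in N, time in s.
With the tool pointing down it reaches from about 0.375 to 0.975 m from the base axis. Payload 3.8 kg.
Tool frame: the origin (TCP) lies midway between the tips of the shut fingers; the grasp point (between the pads) lies 19 mm behind it; z points along the fingers, y is the line along which they close (so a half turn about z gives the same grasp; the last joint's range is limited). The gripper opens to 88 mm and grips with 3 to 60 N. Pads are 18 mm wide; open, the fingers measure 123 mm over their backs; the gripper's body (75 mm by 187 mm) begins 45 mm behind the grasp point.
Start: joints at [-2.114, 15.12, 91.902, -0, 72.978, -2.114], TCP at [0.675, -0, 0.219] pointing down, gripper open.
Joint ranges: [-150.88, 150.88], [-54.13, 125.18], [17.81, 147.31], [-75.09, 255.09], [0, 152.58], [-146.25, 146.25]. Speed limits (degrees/s): [147.25, 147.25, 180, 180, 180, 180].

## Interface

Orientations are given as [roll, pitch, yaw] about the fixed x, y, z axes, in that order (R = Rz(yaw) Ry(pitch) Rx(roll)).
In Python, from station import * gives the robot as it stands. The module is installed in compiled form; this text tells all that it offers. Calls block until the motion is done:
- move_to(position, orientation): joint-space move of the TCP to a pose.
- move_straight(position, rotation=None, feed=0.15): straight line of the TCP; rotation=None keeps the orientation; feed is the mean speed in m/s.
- move_j(angles): joint-space move.
- move_gripper(opening, grip_force=None): opening from 0.0 (shut) to 1.0 (fully open); grip_force is the grip in N (None keeps the last); returns when the fingers have stopped.
- hold(seconds).
- inverse_kinematics(position, orientation): joint angles nearest the present ones, or None.
- capture(name): name is "scene" or "side" or "wrist"; returns a dict with "frame" (480x640x3 uint8, red, green, blue), "K" (3x3 intrinsics, pixels), "pose" (4x4, takes a point from camera to world coordinates). Camera axes: x right, y up, looking along -z (the intrinsics and any distortion apply to the point x, -y, -z); pixel columns grow to the right and rows downward; lengths in m; the calibration is good to about 2 mm. A picture is of the moment at which its call begins. There is no depth.
A pose or a line that the arm cannot do raises Unreachable and nothing moves.
- hand_in(): hands the job in; it is judged then, once.
Readings, each from a call of its own:
- get_time_s(): time.
- get_joint_positions(): joint angles.
- get_joint_vel(): joint speeds.
- get_tau(): joint torques, N m.
- get_tcp_pos(): TCP position.
- get_tool_rot(): TCP orientation.
- get_ft_force(): force on the tool from outside, world axes, zero at the start.
- get_wrist_torque(): the same for the moment, N m.
- get_width(): opening from 0.0 (shut) to 1.0 (fully open).
- get_finger_force(): force on a finger pad.
Only numpy, scipy, OpenCV 4.12 (cv2) and the standard library are available. Lean on these libraries where they do the work, as an engineer would, in place of code of your own. Each camera call takes 0.05 s, during which the arm holds its last target. There are 200 camera calls.

## Working session

There is one attempt and no reset: what is moved stays moved. The work goes in short steps, each a Python script; the robot and the scene stay as the last script left them, time stands still between calls to the robot, and variables do not carry over. Pictures are saved under pics/ and viewed, at most 14 in all, crops included, and the job is handed in when it is done.

```bash
mkdir -p pics; python3 - <<'E'
from station import *
import cv2,numpy as np
for n in("scene","side","wrist"):
    c=capture(n); cv2.imwrite(f"pics/{n}0.png",c["frame"][:,:,::-1]); np.savez(f"{n}0.npz",**c); print(n,c.keys(),c["K"].round(1).tolist(),c["pose"].round(3).tolist())
print(get_time_s())
E
```

```text
scene dict_keys(['frame', 'K', 'pose']) [[527.6, 0.0, 318.8], [0.0, 527.6, 234.2], [0.0, 0.0, 1.0]] [[0.843, -0.414, 0.344, 1.01], [0.539, 0.637, -0.551, -0.692], [0.009, 0.65, 0.76, 1.05], [0.0, 0.0, 0.0, 1.0]]
side dict_keys(['frame', 'K', 'pose']) [[444.8, 0.0, 317.1], [0.0, 444.8, 231.6], [0.0, 0.0, 1.0]] [[0.885, 0.256, -0.389, 0.262], [-0.465, 0.511, -0.723, -0.613], [0.013, 0.821, 0.571, 0.591], [0.0, 0.0, 0.0, 1.0]]
wrist dict_keys(['frame', 'K', 'pose']) [[398.9, 0.0, 315.1], [0.0, 398.9, 238.0], [0.0, 0.0, 1.0]] [[1.0, -0.002, 0.003, 0.676], [0.001, 0.966, 0.258, 0.068], [-0.003, -0.258, 0.966, 0.383], [0.0, 0.0, 0.0, 1.0]]
0.15
```

View pics/scene0.png

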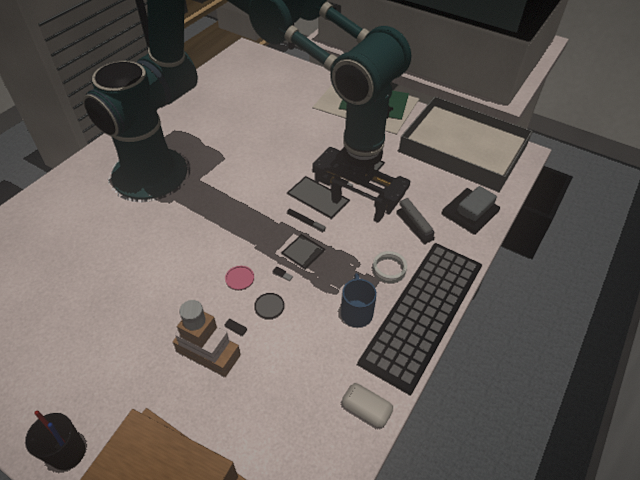

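View pics/side0.png

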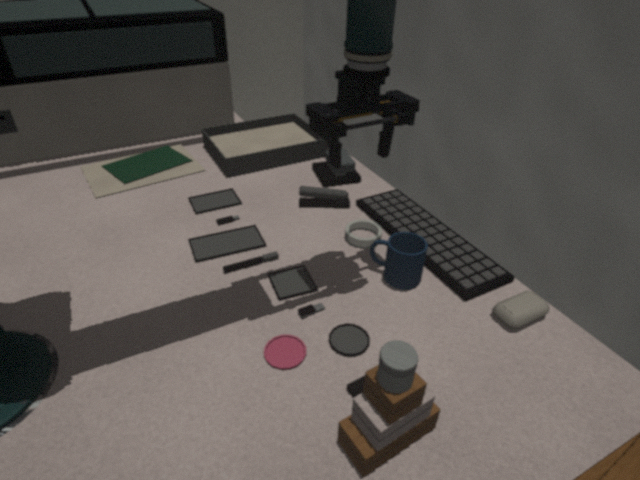

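View pics/wrist0.png

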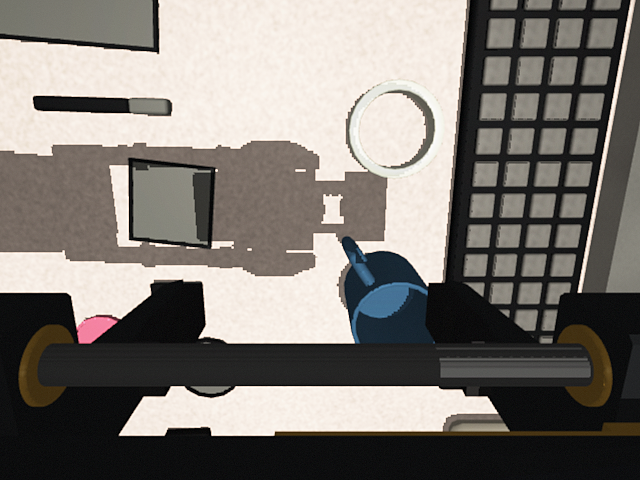

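The scene and side views show the stack at about scene (205,340) and side (390,410). The grey trays are at side (349,339) round, (292,281) square, (228,243) and (215,200), and the pink decoy is at (285,351). The mug is at side (404,260). Next I cast rays for rough positions.

```bash
cat > h.py <<'E'
from station import *
import cv2,numpy as np
def ray(c,u,v):
    K=c["K"];T=c["pose"]
    d=np.array([(u-K[0,2])/K[0,0],-(v-K[1,2])/K[1,1],-1.])
    return T[:3,3],T[:3,:3]@d
def onp(c,u,v,z):
    o,d=ray(c,u,v); return o+d*(z-o[2])/d[2]
def proj(c,p):
    T=c["pose"];q=T[:3,:3].T@(np.array(p)-T[:3,3]); q=q/-q[2]
    return c["K"][0,0]*q[0]+c["K"][0,2], -c["K"][1,1]*q[1]+c["K"][1,2]
def shot(n,name):
    c=capture(n); cv2.imwrite(f"pics/{name}.png",c["frame"][:,:,::-1]); np.savez(f"{name}.npz",**c); return c
E
python3 - <<'E'
from h import *
S=np.load("side0.npz");C=np.load("scene0.npz")
for n,a,b in [("round",(349,339),(269,306)),("square",(292,281),(302,249)),("mid",(228,243),(0,0)),("far",(215,200),(0,0)),("pink",(285,351),(240,278))]:
    print(n,onp(S,*a,.004)[:2].round(3),onp(C,*b,.004)[:2].round(3))
print("mug",onp(S,404,280,0)[:2].round(3),"tin",onp(S,398,352,.178).round(3),onp(C,191,307,.178).round(3))
print(get_tool_rot(),get_tcp_pos())
# corners of mid & far in side
for p in [(189,240),(258,226),(266,245),(196,261),(189,200),(235,189),(242,201),(196,213)]: print(onp(S,*p,.006)[:2].round(3))
E
```

```text
round [ 0.56  -0.181] [ 0.558 -0.183]
square [ 0.537 -0.001] [0.527 0.001]
mid [0.464 0.178] [-1.265  0.423]
far [0.494 0.371] [-1.265  0.423]
pink [ 0.452 -0.155] [ 0.451 -0.156]
mug [ 0.742 -0.096] tin [ 0.513 -0.353  0.178] [ 0.507 -0.352  0.178]
[-1.79900219e+02 -3.03485468e-03  8.99985113e+01] [6.74420725e-01 2.12577119e-05 2.17678998e-01]
[0.39  0.225]
[0.547 0.208]
[0.536 0.131]
[0.384 0.144]
[0.434 0.397]
[0.558 0.399]
[0.553 0.332]
[0.434 0.328]
```

```bash
python3 - <<'E'
from h import *
move_to([.47,-.08,.36],[180,0,90]); shot("wrist","w1")
move_to([.5,-.52,.36],[180,0,90]); c=shot("wrist","w2")
print(get_time_s(),get_joint_positions(),c["pose"].round(3).tolist())
E
```

```text
2.8917 [-4.79889316e+01  1.75484447e+01  7.42206864e+01  2.70608679e-02
  8.81839911e+01 -4.80930099e+01] [[1.0, -0.002, 0.0, 0.502], [0.002, 0.966, 0.258, -0.451], [-0.001, -0.258, 0.966, 0.526], [0.0, 0.0, 0.0, 1.0]]
```

View pics/w1.png

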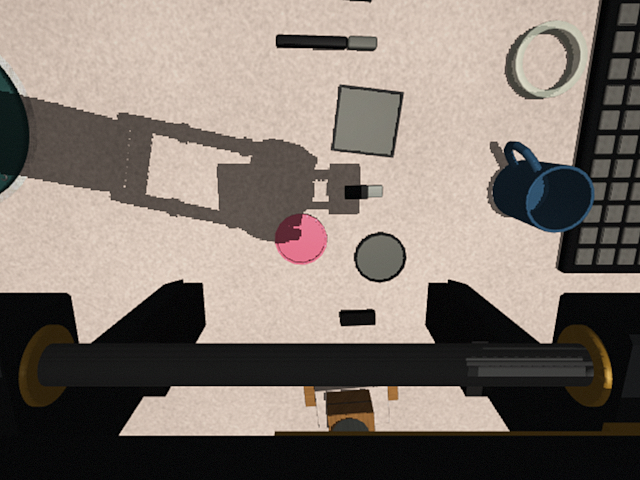

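View pics/w2.png

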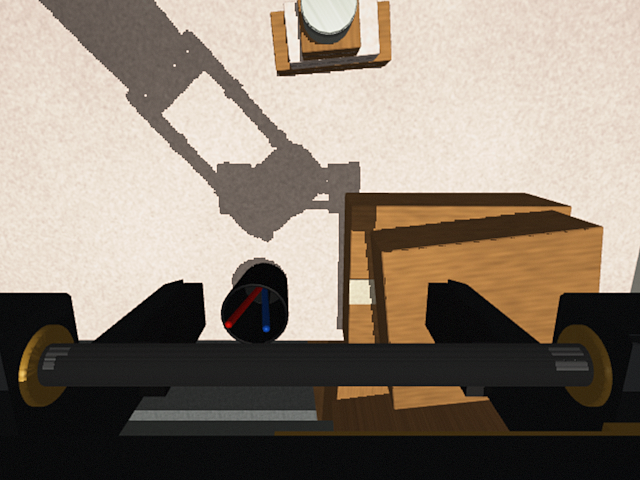

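w1 shows the round tray at (380,257), the square tray at (368,121), the pink decoy at (301,238) and the mug at (545,195). In w2 the stack is cut off at the top, so I aim again.

```bash
python3 - <<'E'
from h import *
move_to([.52,-.43,.36],[180,0,90]); shot("wrist","w3")
move_to([.47,.19,.36],[180,0,90]); shot("wrist","w4")
print(get_time_s())
E
```

```text
5.675
```

View pics/w3.png

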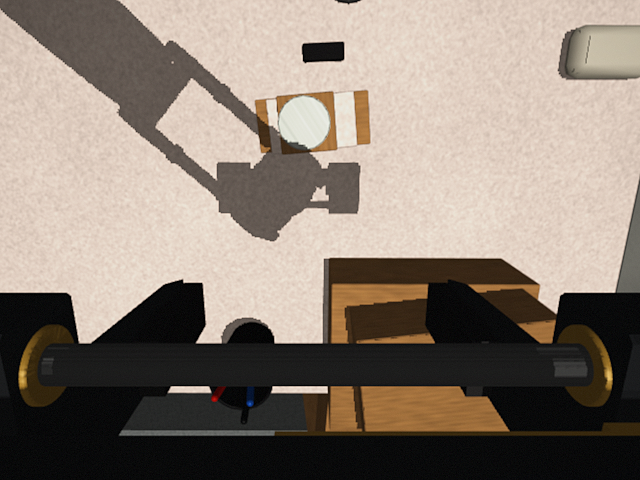

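View pics/w4.png

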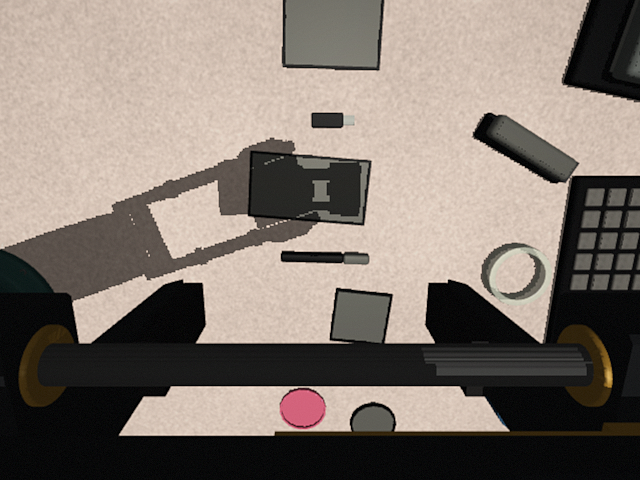

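w3 shows the stack: tin top at (304,121), square carton, white carton (265–360) and long brown carton (256–370, rows 92–153). w4 shows the long tray at (310,187), partly shadowed, and the card tray cut off at the top. I take one more shot for that and segment everything.

```bash
python3 - <<'E'
from h import *
move_to([.49,.30,.36],[180,0,90]); shot("wrist","w5")
def tray(name,roi,z=.006,dbg=0):
    c=np.load(name+".npz"); f=c["frame"].astype(int); x0,y0,x1,y1=roi
    m=np.zeros(f.shape[:2],np.uint8); s=f[y0:y1,x0:x1]
    m[y0:y1,x0:x1]=((s[...,0]-s[...,2]<9)&(s.max(2)<150))*255
    m=cv2.morphologyEx(m,cv2.MORPH_OPEN,np.ones((2,2)))
    ct=max(cv2.findContours(m,0,2)[0],key=cv2.contourArea)[:,0]
    w=np.array([onp(c,u,v,z)[:2] for u,v in ct+0.0],np.float32)*1000
    h=cv2.convexHull(w)
    r=cv2.minAreaRect(h); e=cv2.minEnclosingCircle(h)
    print(name,"rect",np.round(r[0],1),np.round(r[1],1),round(r[2],1),"bbox",ct.min(0),ct.max(0),"circ",np.round(e[0],1),round(e[1],1))
tray("w1",(345,222,415,292)); tray("w1",(320,75,415,165)); tray("w4",(300,285,410,340))
tray("w4",(235,140,385,235)); tray("w5",(235,140,420,330)); tray("w5",(230,0,430,190))
c=np.load("w4.npz")["frame"]
for p in [(300,187),(367,185),(330,50),(230,200),(450,200),(249,187)]: print(p,c[p[1],p[0]])
E
```

```text
w1 rect [ 560.  -178.9] [69.  69.4] 10.2 bbox [355 234] [406 282] circ [ 560.  -178.6] 35.7
w1 rect [535.6  -0.7] [78.9 79.5] 83.4 bbox [332  86] [403 157] circ [ 5.352e+02 -3.000e-01] 55.1
w4 rect [536.1   1.3] [80.2 79.7] 83.5 bbox [331 289] [392 340] circ [536.   1.] 55.0
w4 rect [459.9 184.3] [ 86.  149.2] 85.4 bbox [249 152] [367 224] circ [460.1 184.9] 85.2
w5 rect [463.1 184.7] [ 86.6 155.1] 85.3 bbox [239 235] [354 302] circ [463.6 184.4] 87.7
w5 rect [593.4 497.4] [64.8 35.9] 0.1 bbox [376   0] [430  34] circ [593.8 498. ] 36.5
(300, 187) [38 39 35]
(367, 185) [19 19 19]
(330, 50) [126 124 115]
(230, 200) [99 89 82]
(450, 200) [225 207 192]
(249, 187) [11  9  9]
```

View pics/w5.png

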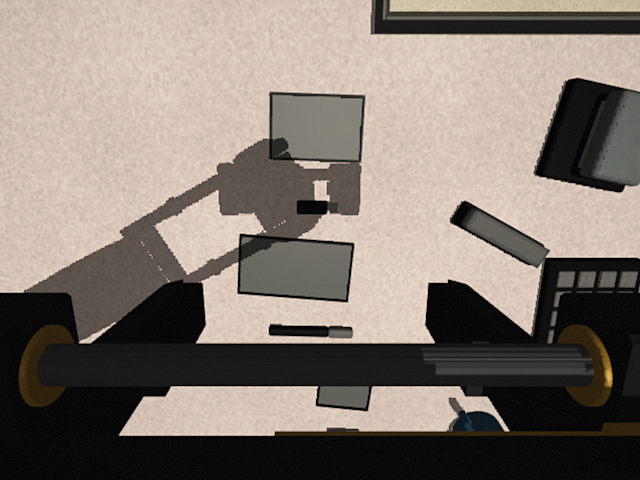

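```bash
cat >> h.py <<'E'
def rect(c,m,z):
    m=cv2.morphologyEx(m.astype(np.uint8)*255,cv2.MORPH_OPEN,np.ones((3,3)))
    ct=max(cv2.findContours(m,0,2)[0],key=cv2.contourArea)[:,0]
    w=np.array([onp(c,u,v,z)[:2] for u,v in ct+0.0],np.float32)*1000
    return ct,cv2.convexHull(w)
def roi(shape,r):
    a=np.zeros(shape[:2],bool); a[r[1]:r[3],r[0]:r[2]]=True; return a
E
python3 - <<'E'
from h import *
c=np.load("w5.npz"); f=c["frame"].astype(int)
ct,h=rect(c,(f[...,0]-f[...,2]<14)&(f.max(2)<160)&roi(f.shape,(262,88,372,167)),.006)
print("card tray",cv2.minAreaRect(h),ct.min(0),ct.max(0))
for n,R in (("w3",(278,90,333,155)),):
    c=np.load(n+".npz"); f=c["frame"].astype(int)
    ct,h=rect(c,(f[...,0]-f[...,2]<35)&(f.max(2)>150)&roi(f.shape,R),.178)
    print("tin",cv2.minEnclosingCircle(h),cv2.minAreaRect(h),ct.min(0),ct.max(0))
    print([f[121,x].tolist() for x in (262,270,280,304,325,334,345,362)])
    hsv=cv2.cvtColor(c["frame"],cv2.COLOR_RGB2HSV)
    ct,h=rect(c,(hsv[...,1]>95)&(hsv[...,2]>90)&roi(f.shape,(240,80,380,160)),.134); print("brown",ct.min(0),ct.max(0))
j=inverse_kinematics([.51,-.353,.3],[180,0,0]); print(j, get_time_s())
E
```

```text
card tray ((490.8618469238281, 371.8987731933594), (81.92253112792969, 117.0701675415039), 88.14434814453125) [269  92] [364 162]
tin ((511.297119140625, -353.3699035644531), 22.324989318847656) ((512.0266723632812, -351.6512451171875), (40.48067092895508, 43.54288864135742), 72.17947387695312) [278  96] [329 148]
[[98, 67, 36], [236, 224, 211], [229, 231, 219], [232, 233, 225], [233, 234, 227], [149, 97, 43], [234, 227, 213], [166, 116, 65]]
brown [354  91] [369 143]
[-3.69900776e+01  6.99989080e+00  9.30012831e+01 -2.54444375e-14
  7.99988261e+01  5.30099224e+01] 6.25
```

```bash
python3 - <<'E'
import cv2
i=cv2.imread("pics/w3.png")[75:170,235:395]; cv2.imwrite("pics/w3c.png",cv2.resize(i,None,fx=5,fy=5,interpolation=2))
E
```

```text
(no output)
```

View pics/w3c.png

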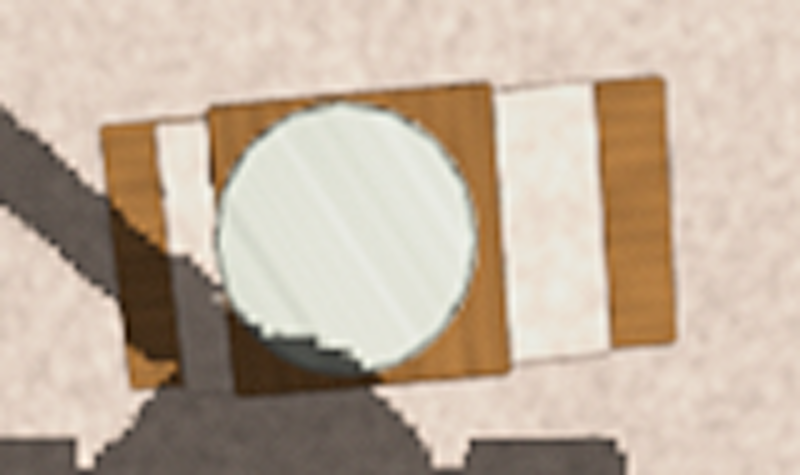

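The stack is about 4.5° yawed, with clean edges: square carton top centre at about (307,123). All tray sizes measure as they should, so I pick the tin now and look again after placing it.

```bash
cat >> h.py <<'E'
TR=dict(round=(.560,-.1787,0),square=(.5358,.0003,-6.6),card=(.4909,.3719,-1.9),long=(.4633,.1846,-4.7))
def pickplace(x,y,yaw,under,tray,grip=25,wmin=.4):
    g=.012
    move_gripper(1.0); move_to([x,y,under+.10],[180,0,yaw])
    move_straight([x,y,under+g],feed=.12)
    move_gripper(0,grip); w=get_width(); print("width mm",w*88,"force",get_finger_force())
    move_straight([x,y,under+.15],feed=.15)
    print("lifted width",get_width()*88,get_ft_force())
    if get_width()*88<40: return print("NO GRASP")
    tx,ty,tw=TR[tray]
    move_to([tx,ty,.16],[180,0,tw]); move_straight([tx,ty,.035],feed=.12)
    z=.019; move_straight([tx,ty,z],feed=.03); hold(.2); f0=get_ft_force()[2]
    while z>.0125:
        z-=.0007; move_straight([tx,ty,z],feed=.01); f=get_ft_force()[2]
        if f-f0>2: break
    print("touch z",z,f-f0)
    move_gripper(.85 if w<.62 else 1.0); move_straight([tx,ty,.14],feed=.2)
def look(name):
    move_to([.50,-.46,.36],[180,0,90]); shot("wrist",name); print(get_time_s())
E
python3 - <<'E'
from h import *
c=np.load("w3.npz")
print(onp(c,304.3,122.8,.178))
def bx(n,P,z):
    q=np.array([onp(c,235+a/5,75+b/5,z)[:2] for a,b in P])*1000; print(n,q.mean(0).round(1),[np.linalg.norm(q[i]-q[i-1]).round(1) for i in range(4)],np.degrees(np.arctan2(*(q[1]-q[0])[::-1])))
bx("sq",[(210,105),(488,83),(510,372),(235,396)],.134); bx("long",[(102,127),(663,77),(676,343),(130,389)],.046)
pickplace(.5113,-.3534,4.5,.134,"round"); look("a1")
E
```

```text
[ 0.51222732 -0.35331458  0.178     ]
sq [ 513.8 -353. ] [np.float64(53.2), np.float64(51.8), np.float64(52.6), np.float64(53.2)] 4.498093213127351
long [ 519.3 -350.2] [np.float64(58.8), np.float64(128.2), np.float64(59.0), np.float64(128.9)] 5.0408924976914715
width mm 43.32253207777555 force 24.999234080314636
lifted width 43.183302348081824 [-1.05333088  0.65508464 -1.0397135 ]
touch z 0.014800000000000004 2.347864532999804
19.1833
```

```bash
python3 - <<'E'
import cv2
i=cv2.imread("pics/a1.png")[0:150,220:420]; cv2.imwrite("pics/a1c.png",cv2.resize(i,None,fx=4,fy=4,interpolation=2))
E
```

```text
(no output)
```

View pics/a1c.png

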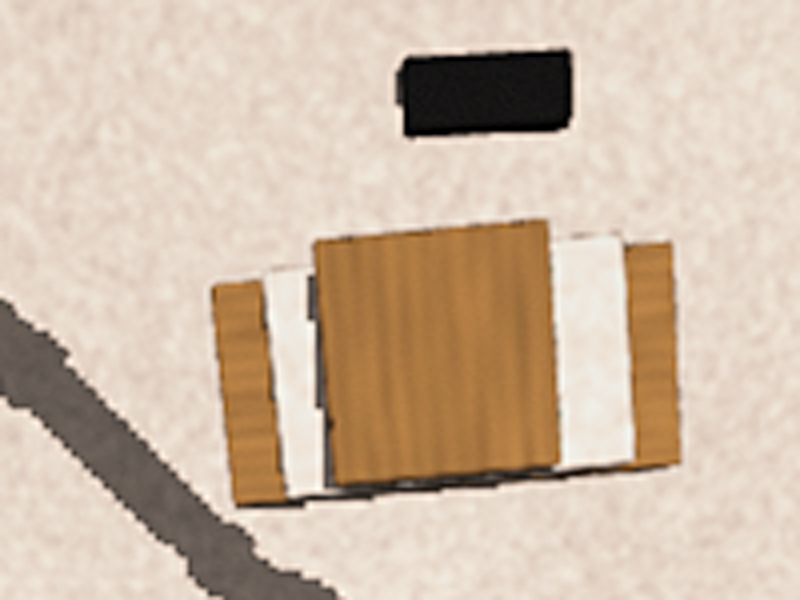

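The tin is placed. The square carton's top is now clear, with crop corners (314,240), (547,220), (559,465) and (337,485), i.e. full-image corners from (298,60) to (360,116).

```bash
cat >> h.py <<'E'
def bx(c,P,z,s=4,o=(220,0)):
    q=np.array([onp(c,o[0]+a/s-.5+.5/s,o[1]+b/s-.5+.5/s,z)[:2] for a,b in P])
    e=(q[1]-q[0])+(q[2]-q[3]); a=np.degrees(np.arctan2(e[1],e[0]))
    print((q.mean(0)*1000).round(1),[round(np.linalg.norm(q[i]-q[i-1])*1000,1) for i in range(4)],a.round(2)); return *q.mean(0),a
E
python3 - <<'E'
from h import *
x,y,a=bx(np.load("a1.npz"),[(314,240),(547,220),(559,465),(337,485)],.134)
pickplace(x,y,a,.090,"square"); look("a2")
i=cv2.imread("pics/a2.png")[0:150,220:420]; cv2.imwrite("pics/a2c.png",cv2.resize(i,None,fx=4,fy=4,interpolation=2))
E
```

```text
[ 513.4 -352.7] [np.float64(53.4), np.float64(52.8), np.float64(53.0), np.float64(52.2)] 4.76
width mm 53.805010014907694 force 24.99961942434311
lifted width 53.25278870846702 [-0.48881161  0.5105157  -1.39309252]
touch z 0.014800000000000004 5.655048372266908
31.9167
```

View pics/a2c.png

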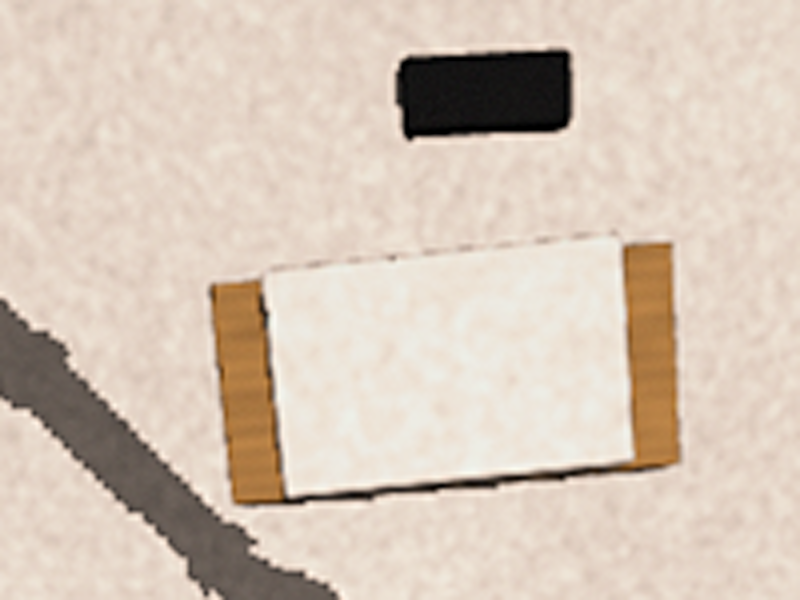

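The white carton's crop corners are (263,270), (622,235), (633,458) and (287,497), and the long carton beneath has not moved: (211,284), (671,241), (680,464), (234,504).

```bash
python3 - <<'E'
from h import *
c=np.load("a2.npz")
bx(c,[(211,284),(671,241),(680,464),(234,504)],.046)
x,y,a=bx(c,[(263,270),(622,235),(633,458),(287,497)],.090)
pickplace(x,y,a,.046,"card"); look("a3")
i=cv2.imread("pics/a3.png")[0:150,220:420]; cv2.imwrite("pics/a3c.png",cv2.resize(i,None,fx=4,fy=4,interpolation=2))
E
```

```text
[ 519.  -349.3] [np.float64(59.4), np.float64(128.4), np.float64(59.4), np.float64(128.8)] 5.0
[ 518.  -351.2] [np.float64(55.5), np.float64(90.9), np.float64(53.9), np.float64(90.8)] 5.72
width mm 55.67903989429894 force 25.000114738941193
lifted width 55.36697847126318 [ 0.24117846  0.54511875 -2.17356509]
touch z 0.014800000000000004 6.022145644184729
46.9
```

View pics/a3c.png

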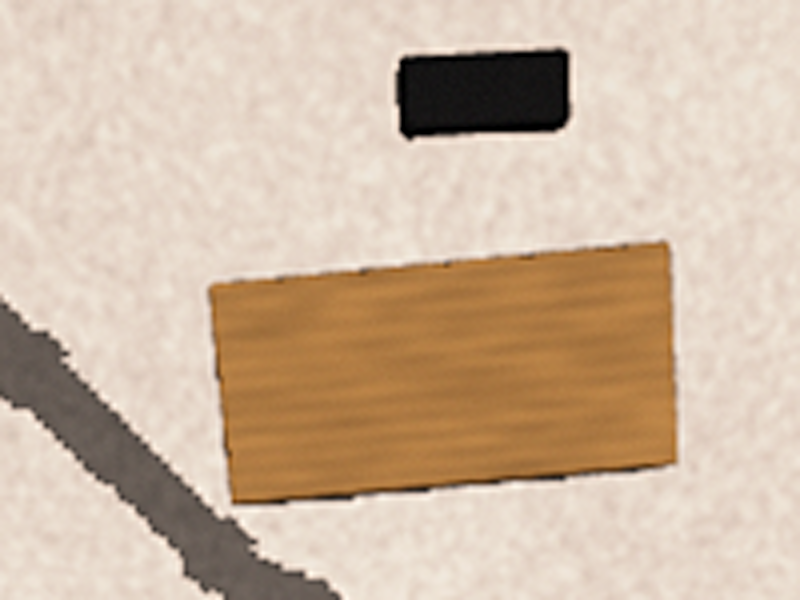

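The long carton is alone and in place. I place it, then check all four trays.

```bash
python3 - <<'E'
from h import *
x,y,a=bx(np.load("a3.npz"),[(211,284),(669,241),(677,464),(233,503)],.046)
pickplace(x,y,a,0,"long",grip=30)
move_to([.5,.26,.36],[180,0,90]); f1=shot("wrist","b1")["frame"][40:330,180:460]
move_to([.5,-.12,.36],[180,0,90]); f2=shot("wrist","b2")["frame"][40:330,180:620]
cv2.imwrite("pics/b.png",np.hstack([f1,f2])[:,:,::-1]); print(get_time_s(),get_ft_force())
E
```

```text
[ 519.  -349.4] [np.float64(59.2), np.float64(128.0), np.float64(59.5), np.float64(128.3)] 4.98
width mm 59.6235353749398 force 30.001232028007507
lifted width 59.41792143408665 [-0.91487995  0.49310149 -3.46811291]
touch z 0.015500000000000003 2.507344762118938
60.575 [ 0.17633822 -0.24807517  0.66097139]
```

View pics/b.png

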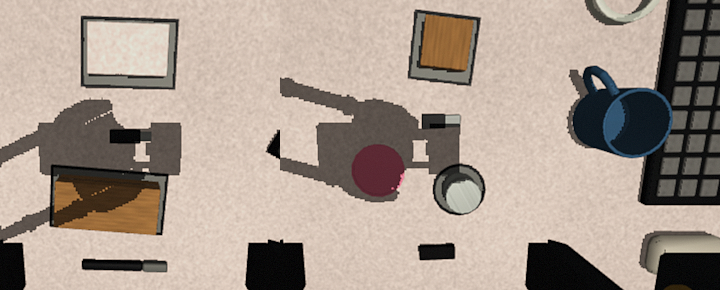

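All four lie in their trays, the mug is upright at about (622,120) and the pink decoy is empty. I make one quick numeric check of the top centres before handing in.

```bash
python3 - <<'E'
from h import *
o1=(180,40); o2=(180-280,40)
bx(np.load("b1.npz"),[(87,21),(171,19),(169,77),(86,79)],.047,1,o1)
bx(np.load("b1.npz"),[(55,174),(163,182),(159,235),(53,226)],.049,1,o1)
bx(np.load("b2.npz"),[(425,13),(473,17),(467,71),(420,66)],.047,1,o2)
print(onp(np.load("b2.npz"),462.5+o2[0],195+40,.047)); print(TR)
hand_in()
E
```

```text
[491.4 372.9] [np.float64(61.6), np.float64(92.9), np.float64(61.3), np.float64(95.1)] 1.27
[465.1 191.8] [np.float64(66.9), np.float64(131.6), np.float64(68.7), np.float64(133.9)] -4.68
[535.5   2.5] [np.float64(56.0), np.float64(53.4), np.float64(57.3), np.float64(54.1)] -5.01
[ 0.55952171 -0.17494019  0.047     ]
{'round': (0.56, -0.1787, 0), 'square': (0.5358, 0.0003, -6.6), 'card': (0.4909, 0.3719, -1.9), 'long': (0.4633, 0.1846, -4.7)}
the job is handed in; nothing more can be done
```

The tin and the three cartons were each set down in their own tray, in order from the top, with the mug still upright, and the job was handed in at about 61 s. In the last check by eye, the top centres were within 4 mm of the tray centres, except the long carton at about 7 mm (10 mm clearance); I handed in without looking further, and no verdict was shown.

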